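Stack the parts box in the carrier and snap its hold-down bar

ROBOT

A 6-joint arm with a two-finger parallel gripper is mounted at the origin on the work surface. World frame = base frame: x ahead of the robot, y to its left, z up, the work surface at z = 0. Lengths are in m, angles in rad, forces in N, time in s.
With the tool pointing down it reaches from about 0.35 to 0.975 m from the base axis. Payload 4.9 kg.
Tool frame: the origin (TCP) lies at the very end of the fingers, on their centre line; the grasp point (between the pads) lies 19 mm behind it; z points along the fingers, x is the direction in which the jaws open and shut, and the axes are right-handed (so a half turn about z gives the same grasp; the last joint's range is limited). The gripper opens to 85 mm and grips with 20 to 120 N. Pads are 22 mm wide; open, the fingers measure 114 mm over their backs; the gripper's body (76 mm by 85 mm) begins 54 mm behind the grasp point. The pads swing forward as they close: fully open they stand 13 mm farther back than shut.
Start: joints at [-1.35, 0.053, 1.613, -0, 1.476, -0.119], TCP at [0.208, -0.589, 0.231] pointing down, gripper open.
Joint ranges: [-3.01, 3.01], [-1.01, 2.22], [0.06, 2.58], [-1.02, 4.17], [0.09, 2.62], [-3.14, 3.14]. Speed limits (rad/s): [2.57, 2.57, 3.14, 3.14, 3.14, 3.14].

INTERFACE

Orientations are given as a rotation vector (axis times angle).
In Python, from station import readout, viewer, ctrl, nets gives the robot as it stands. The module is installed in compiled form; this text tells all that it offers.
- The arm moves only by the tool step_arm, never from a script. Its argument "moves" is a list that holds one entry, the list of rows, each a list of 4 numbers: the shift along the world's x, y, z in cm, then the turn about the world's z in rad. In form: [[[dx, dy, dz, yaw], ...]]. A call has 1 to 10 rows; each row shifts and turns the commanded pose from where the row before left it; what a row does not reach is not made up. A row lasts 1/12 s, in which the tool goes at most 41.7 mm and 7.16 degrees, less where a joint would pass 70% of its speed; a pose out of reach is approached as far as the arm can. A call is refused whole if a number of a shift passes 4.17 or a number of a turn 0.125, either way. A call with a gripper value outside its range is refused whole. "grip" is the closure, from 0 (fully open) to 1 (shut), set as the call begins (left out, the last holds). The fingers move at their own pace and stop on an object; "squeeze" is the grip in N (left out, the last holds). Time passes only in rows, so rows that do not move let the fingers close. It gives the time, the measured TCP pose, the force and the opening at its end, in the units of the state.
- readout.get_obs(): the state, without advancing time (a new reading comes with each control period).
- viewer.get_image(name): name is "side" or "top"; returns the picture (384x512x3 uint8, blue, green, red); there is no depth.
- viewer.calibration(name): a dict with "camera_matrix" (3x3 intrinsics, pixels), "R" (3x3) and "t" (3): a world point X has camera coordinates R X + t. Camera axes: x right, y down, z forward; pixel columns grow to the right and rows downward; lengths in m; the calibration is good to about 2 mm. A picture is of the moment at which its call begins. calibration takes no time and is no camera call.
- ctrl.finish_job(): hands the job in, once; it reports no verdict.
Trained networks look in the newest picture that a camera, given by its name, has taken for a name from the list of things; names that differ only in an ending like _2 or _b are one class to them, and where a whole thing is asked for, a point or a joint stands for the part that bears it (a point fixed in the world has none). Each returns a list of dicts, best first, with "confidence" (0 to 1); they miss things now and then, are a little off and sometimes report something else, mostly with a low value. They report only what shows in the picture. A call takes as long as a camera call. They do not tell look-alikes from the thing itself.
- nets.masks_of(camera, thing): "region" (384x512 bool, what is visible of it) and "box" ([left, top, right, bottom] in pixels, round what is visible of it).
- nets.pinpoint(camera, thing): "at" ([column, row] in pixels: a listed point, or the origin of a listed thing).
The state is a dict: "t": time; "q": joint angles; "dq": joint speeds; "effort": joint torques, N m; "tool_pos": TCP position; "tool_rot": TCP orientation; "contact_force": force on the tool from outside, world axes, zero at the start; "wrist_torque": the same for the moment, N m; "opening": finger opening in m.
Only numpy, scipy, OpenCV 4.12 (cv2) and the standard library are available. Lean on these libraries where they do the work, as an engineer would, in place of code of your own. Each camera call takes 0.05 s, during which the arm holds its last target. There are 200 camera calls.

TASK

Take the box with the orange lid off the docking plate, set it down on the blue mat to change your hold, then stack it, not dropping it, on the box with the blue lid in the carrier so that its base locks right down over the lugs. Then press the hold-down bar with the red blocks fully down into both spring clips on top of the carrier, and let go. Leave the other boxes and the other things on the bench where they are.

Things in the scene. Friction and masses are not known exactly. Their poses are not given: they have to be found in the camera images.
- box_orange_mid (a point): closed parts box to be stacked: black body, orange lid; 66 (x) x 48 (y) x 40 mm, smooth upright walls, 0.11 to 0.23 kg, same after a half turn. 4 tapered lugs on the lid (10 mm across at the foot, 7 at the top, 6 high), 24 mm from centre along x and 15 along y; 4 pockets 13 x 13 x 7 mm in the base match them. Point: centre, 20 mm above the underside. Starts in any of the docking plate's 3 places.
- box_white_mid (a point): closed parts box with a white lid, same size and build as the orange-lidded one; point at its centre, x along its length. Stays on the docking plate.
- box_grey_mid (a point): closed parts box with a grey lid, same size and build as the orange-lidded one; point at its centre, x along its length. Stays on the docking plate.
- box_blue_mid (a point): closed parts box with a blue lid, same size and build as the orange-lidded one; point at its centre, x along its length. Sits on lugs on the carrier's floor and stays there. The orange-lidded box goes on it, lengths parallel; its centre is then 40 mm above this one.
- dock: grey docking plate, 70 (x) x 168 (y) x 4 mm, fixed; three boxes sit on its lugs (as on the lids) in a row along its y, 54 mm apart, lengths along its x. With 6 mm between boxes there is no room for a finger: a box here can only be held by its ends (66 mm across), and lifts straight up. Origin: centre of the underside, on the bench; z up.
- carrier: fixed aluminium carrier: floor plate 80 (x) x 100 (y) x 4 mm; two end posts 40 mm wide (x), inner faces 37.5 mm from the middle along y, so a box (length along y) has 4.5 mm to spare at each end, no room for fingers; sides +x and -x are open. A spring clip on each post opens upwards, tips 123 mm above the bench. Origin: centre of the underside; z up.
- carrier_blue_place (a point): fixed point of the carrier: where the centre of the lower (blue-lidded) box belongs, 24 mm above the bench; axes as the carrier.
- carrier_top_place (a point): fixed point of the carrier: where the centre of the upper box lies when seated, 64 mm above the bench; axes as the carrier.
- carrier_clips (a point): fixed point midway between the two clips, on the axis of a seated bar (along y), 105.5 mm above the bench. Clips: pairs of sprung steel jaws 7 mm wide, 41 mm from the middle along y; lips 6 mm above the axis leave a 10 mm mouth, with a lead-in flared to 30 mm. They spread and snap as the bar is pressed straight down (some 5 to 12 N in all).
- bar_mid (a point): hold-down bar: aluminium rod 14 mm thick, 108 mm long (along y), with two red blocks 28 x 28 mm, 10 mm along the rod, centred 24 mm either side of the middle; 38 mm of bare rod between them for the fingers. 0.07 kg. Lies on its blocks; point: centre of the rod, 14 mm above the mat. Seated, the blocks lie between the posts, 1.5 mm above the upper lugs.
- screwdriver: red-handled screwdriver, about 170 mm long, bystander at the far side of the mat; origin at its middle. The mat's middle, between it, the docking plate, the carrier and the bar, is free.
- spool: solder spool, 52 mm in diameter, 42 mm high, bystander on the robot's right (-y), on the mat's near edge; origin: centre of the underside.
- flux: small amber bottle with a red cap, 32 mm in diameter, 70 mm high, bystander at the far side; origin: centre of the underside.
Mind the look-alikes: they are no part of the job. What is meant by the part that bears bar_mid is not green, and is the larger of those in its own colour. What is shaped like the part that bears box_orange_mid but green or turquoise is not meant.

How it is judged:
On the way, in this order (a step that is already met when the one before it is completed fails the run):
1. the orange-lidded box stands upright on the mat, off the docking plate and outside the carrier, let go (height (world z) of box_orange_mid below 0.0225 m and world x of box_orange_mid between 0.3 and 0.82 m and world y of box_orange_mid between -0.45 and 0.45 m and distance of box_orange_mid from where it was at the start of the episode above 0.05 m and horizontal distance between box_orange_mid and carrier above 0.06 m and angle between box_orange_mid's own z axis and vertical below 0.1 rad and contact force between the fingers and box_orange below 0.05 N), for 0.1 s.
2. the orange-lidded box is locked down over the lugs of the blue-lidded box, let go (x of box_orange_mid in the frame of box_blue_mid between -0.003 and 0.003 m and y of box_orange_mid in the frame of box_blue_mid between -0.003 and 0.003 m and z of box_orange_mid in the frame of box_blue_mid between 0.0375 and 0.0425 m and angle between the x axis of box_orange_mid and the x axis of box_blue_mid, either way round below 0.08 rad and angle between box_orange_mid's own z axis and vertical below 0.05 rad and contact force between the fingers and box_orange below 0.05 N), for 0.2 s.
3. the hold-down bar is snapped down into both clips (x of bar_mid in the frame of carrier_clips between -0.003 and 0.003 m and y of bar_mid in the frame of carrier_clips between -0.01 and 0.01 m and z of bar_mid in the frame of carrier_clips between -0.003 and 0.0025 m and angle between the y axis of bar_mid and the y axis of carrier_clips, either way round below 0.05 rad), for 0.2 s.
At the end, for the whole second after the job is handed in: Orange box seated on blue: within 3 mm sideways, centre 40 +/- 2.5 mm above, lengths parallel within 0.08 rad, tilt under 0.05; blue within 5 mm of its place; bar in the clips within 3 mm across, 10 mm along, -3/+2.5 mm in height, parallel within 0.05 rad; box and bar released, at rest (all of step 3 and x of box_orange_mid in the frame of box_blue_mid between -0.003 and 0.003 m and y of box_orange_mid in the frame of box_blue_mid between -0.003 and 0.003 m and z of box_orange_mid in the frame of box_blue_mid between 0.0375 and 0.0425 m and angle between the x axis of box_orange_mid and the x axis of box_blue_mid, either way round below 0.08 rad and angle between box_orange_mid's own z axis and vertical below 0.05 rad and distance between box_blue_mid and carrier_blue_place below 0.005 m and contact force between the fingers and bar below 0.05 N and linear speed of each of box_orange, bar below 0.02 m/s and angular speed of each of box_orange, bar below 0.2 rad/s); the robot touches nothing.
It fails at once if the orange-lidded box is dropped (falls free from about 10 mm or more) (linear speed of box_orange above 0.45 m/s and contact force between the fingers and box_orange below 0.05 N).
It fails at once if the orange-lidded box is tipped over (angle between box_orange_mid's own z axis and vertical above 0.7 rad).
It fails at once if one of the other boxes is shifted (more than 15 mm) (distance of any of box_white_mid, box_grey_mid, box_blue_mid from where it was at the start of the episode above 0.015 m).
It fails at once if a bystander is shifted (more than 30 mm) (distance of any of screwdriver, spool, flux from where it was at the start of the episode above 0.03 m).
It also fails if it takes over 72 s, if anything falls off the work surface, if the arm or the gripper's body presses on something with over 40 N, if the wrist force passes 120 N, or if a joint passes its speed limit or range.

## Working session

There is one attempt and no reset: what is moved stays moved. The work goes in short steps, Python scripts to look and compute and a tool call to move; the robot and the scene stay as the last step left them, time stands still between calls to the robot, and variables do not carry over. Pictures are saved under pics/ and viewed, about 8 in all and at most 12, crops included, and the job is handed in when it is done.

Besides the shell and the picture viewer there is one more tool, called after "Call:" as name(argument=value, ...), one argument or row to a line, values as JSON. step_arm: Moves the arm, as the interface text tells. Its arguments: {"type":"object","properties":{"moves":{"type":"array","items":{"type":"array","items":{"type":"array","items":{"type":"number"}}}},"grip":{"type":"number"},"squeeze":{"type":"number"}},"required":["moves"]}

```bash
mkdir -p pics
cat > h.py <<'E'
import numpy as np, cv2
from station import readout, viewer, ctrl, nets
def cal(c):
    d=viewer.calibration(c); return np.array(d["camera_matrix"]),np.array(d["R"]),np.array(d["t"]).ravel()
def at_z(c,px,z):
    K,R,t=cal(c); d=R.T@np.linalg.solve(K,[px[0],px[1],1.]); o=-R.T@t
    return o+d*(z-o[2])/d[2]
def proj(c,X):
    K,R,t=cal(c); p=K@(R@np.asarray(X,float)+t); return p[:2]/p[2]
def snap(c,f):
    im=viewer.get_image(c); cv2.imwrite('pics/'+f,im); return im
E
python3 - <<'E'
from h import *
a=snap('side','s0.png');b=snap('top','t0.png')
cv2.imwrite('pics/b0.png',np.vstack([a,b])[:, :] if 0 else np.hstack([cv2.resize(a,(400,300)),cv2.resize(b,(400,300))]))
for c in('side','top'):
    K,R,t=cal(c);print(c,-R.T@t,K[0,0])
H=dict(box_orange_mid=.024,box_white_mid=.024,box_grey_mid=.024,box_blue_mid=.024,dock=0,carrier=0,bar_mid=.014,screwdriver=.01,spool=0,flux=0,carrier_top_place=.064,carrier_clips=.1055)
for n,z in H.items():
  for c in('top','side'):
    for r in nets.pinpoint(c,n)[:4]:
        if r['confidence']>.2: print(n,c,round(r['confidence'],2),np.round(r['at'],1),np.round(at_z(c,r['at'],z),3))
print(readout.get_obs())
E
```

```text
side [ 0.46746999 -0.70928687  0.89766031] 456.0550569192342
top [ 0.35791946 -0.00830987  1.0198945 ] 420.5842548510439
box_orange_mid top 0.8 [327.1 203.4] [ 0.531 -0.197  0.024]
box_orange_mid top 0.74 [155.6 191.7] [0.584 0.215 0.024]
box_orange_mid top 0.6 [390.1 182.2] [ 0.575 -0.355  0.024]
box_orange_mid top 0.55 [322.  151.1] [ 0.663 -0.197  0.024]
box_orange_mid side 0.93 [286.1 334.3] [ 0.576 -0.362  0.024]
box_orange_mid side 0.78 [253.2 262.8] [ 0.537 -0.191  0.024]
box_orange_mid side 0.75 [315.6 260.7] [ 0.674 -0.209  0.024]
box_white_mid top 0.92 [304.1 207.9] [ 0.524 -0.141  0.024]
box_white_mid side 0.79 [237.7 245.3] [ 0.51  -0.14   0.024]
box_grey_mid top 0.81 [344.9 193.6] [ 0.553 -0.242  0.024]
box_grey_mid top 0.26 [170.4 203. ] [0.554 0.18  0.024]
box_grey_mid side 0.85 [262.3 284.7] [ 0.548 -0.247  0.024]
box_blue_mid top 0.95 [164.  199.4] [0.564 0.195 0.024]
box_blue_mid side 0.69 [239.5 140.7] [0.56  0.197 0.024]
box_blue_mid side 0.68 [242.1 140.9] [0.567 0.195 0.024]
carrier top 0.66 [167.6 202.9] [0.56  0.191 0.   ]
carrier side 0.61 [239.2 146.1] [0.55
[... 1129 characters left out ...]
s side 0.69 [317.  196.6] [ 0.698 -0.095  0.106]
{'t': 1.3, 'q': array([-1.34999987e+00,  5.27165715e-02,  1.61290553e+00, -5.35660419e-06,
        1.47600389e+00, -1.18986380e-01]), 'dq': array([-0.00109739,  0.00177737,  0.00082354, -0.00088155, -0.00126837,
        0.0016293 ]), 'effort': array([ 9.82737001e-04, -3.93678546e+01, -3.70454800e+01, -1.02794752e-04,
        5.19617315e-04, -6.71142715e-06]), 'tool_pos': array([ 0.20830351, -0.5892423 ,  0.23128998]), 'tool_rot': array([-2.56503607e+00,  1.81385744e+00,  4.44816117e-05]), 'contact_force': array([ 0.07691535, -0.14678723, -0.65087139]), 'wrist_torque': array([0.06370751, 0.01560806, 0.01431251]), 'opening': 0.08567777049228854}
```

View pics/t0.png

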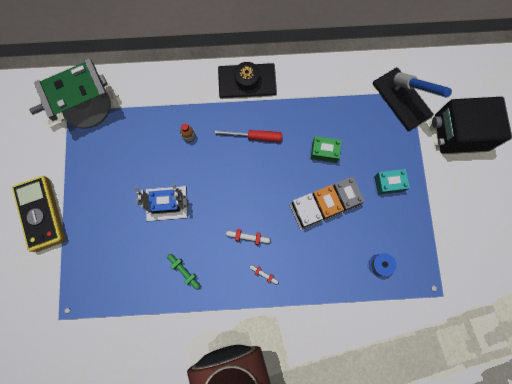

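View pics/s0.png

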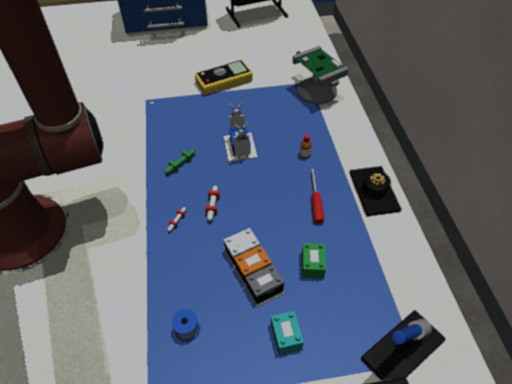

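Top view candidates:
- **Boxes:** orange lid (328,202) in the dock's middle place; green box (326,149) and turquoise box (393,181) are look-alikes.
- **Bars:** large with red blocks (248,238), small with red blocks (264,275), green (183,271). The larger red one is meant.

Next I confirm these in an enlarged crop and measure the yaws.

```bash
cat >> h.py <<'E'
def hsvmask(im,lo,hi,box=None):
    m=cv2.inRange(cv2.cvtColor(im,cv2.COLOR_BGR2HSV),np.array(lo),np.array(hi))
    if box is not None:
        k=np.zeros_like(m);l,t,r,b=[int(v) for v in box];k[t:b,l:r]=255;m&=k
    return m
def rect(c,m,z):
    cs,_=cv2.findContours(m,cv2.RETR_EXTERNAL,cv2.CHAIN_APPROX_NONE)
    p=max(cs,key=cv2.contourArea).reshape(-1,2)
    w=np.array([at_z(c,q,z)[:2] for q in p])*1000
    (x,y),(a,b),an=cv2.minAreaRect(w.astype(np.float32))
    if a<b:a,b,an=b,a,an+90
    return np.round([x,y,a,b,an],1)   # mm, long-axis angle deg
E
python3 - <<'E'
from h import *
A={c:viewer.get_image(c) for c in('top','side')}
def crop(c,x,y,r):
    return cv2.resize(A[c][y-int(r*.75):y+int(r*.75),x-r:x+r],(400,300),interpolation=cv2.INTER_CUBIC)
cv2.imwrite('pics/c1.png',np.vstack([np.hstack([crop('top',328,202,50),crop('top',250,250,50)]),np.hstack([crop('top',165,202,36),crop('side',240,135,36)])]))
for c in A:
    for n,lo,hi in(('box_orange_mid',(5,150,90),(22,255,255)),('box_blue_mid',(105,100,60),(125,255,255)),('box_white_mid',(0,0,150),(180,60,255)),('bar_mid',(0,0,0),(0,0,0))):
        for r in nets.masks_of(c,n)[:3]:
            m=r['region'].astype(np.uint8)*255
            print(c,n,round(r['confidence'],2),np.round(r['box']),'mask',rect(c,m,.014 if 'bar' in n else .044))
    m=hsvmask(A[c],(5,150,90),(22,255,255),(290,170,370,240) if c=='top' else (215,220,295,300)); print(c,'orange lid',rect(c,m,.044),m.sum()//255)
E
```

```text
top box_orange_mid 0.77 [315. 185. 341. 219.] mask [ 532.3 -195.2   68.    52.5   19.4]
top box_orange_mid 0.64 [374. 168. 410. 196.] mask [ 571.9 -351.8   79.    54.2   94.1]
top box_orange_mid 0.6 [310. 139. 344. 162.] mask [ 662.1 -202.2   70.7   61.8   76.3]
top box_blue_mid 0.74 [146. 188. 180. 215.] mask [555.6 193.7  72.3  59.1  94.9]
top box_blue_mid 0.6 [314. 184. 341. 222.] mask [ 531.2 -193.8   69.6   56.1   18.6]
top box_white_mid 0.75 [290. 192. 322. 229.] mask [ 515.1 -143.3   71.5   55.7   20.1]
top box_white_mid 0.63 [292. 204. 323. 229.] mask [ 513.4 -112.3   38.9    5.3   21.9]
top bar_mid 0.76 [226. 228. 270. 243.] mask [463.4  -0.9 105.2  27.   77.7]
top bar_mid 0.68 [168. 254. 198. 286.] mask [390.6 154.8 103.7  27.6  41.3]
top bar_mid 0.64 [253. 268. 279. 283.] mask [374.7 -33.5  68.9  16.7  55.5]
top orange lid [ 533.8 -196.3   65.4   50.5   18.5] 449
side box_orange_mid 0.85 [270. 313. 303. 355.] mask [ 575.4 -365.5   80.    54.9   93.6]
side box_orange_mid 0.78 [303. 244. 325. 282.] mask [ 665.7 -216.9   87.7   49.9   77.1]
side box_orange_mid 0.58 [234. 246. 273. 281.] mask [ 534.4 -201.7   77.2   61.9   21.2]
side box_blue_mid 0.63 [232. 128. 240. 152.] mask [542.7 182.4  93.1  19.3  82.3]
side box_white_mid 0.67 [224. 230. 260. 268.] mask [ 515.8 -153.9   74.4   66.4   19.9]
side box_white_mid 0.65 [224. 112. 255. 161.] mask [556.9 201.  194.9  75.3  88.5]
side bar_mid 0.71 [168. 205. 185. 229.] mask [374.9 -33.6  72.5  28.9  55.9]
side bar_mid 0.51 [205. 184. 220. 220.] mask [464.4   1.2 107.5  31.8  77.8]
side bar_mid 0.5 [164. 149. 192. 173.] mask [392.3 158.6 102.8  43.1  42.7]
side orange lid [ 534.6 -196.6   65.3   51.6   19.2] 467
```

View pics/c1.png

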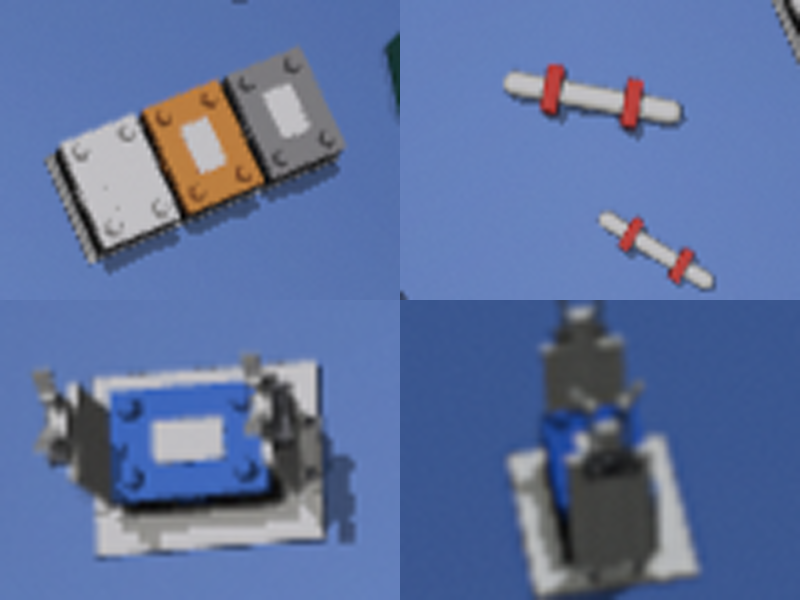

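Crop: the top-left panel shows the orange lid between white and grey. The top-right panel shows the larger red-block bar above the small one. The bottom panels show the blue box in the carrier. Orange centre is (534,−196.5) mm with its length at 19°, and both views agree. I'm moving there now.

Call:
step_arm(
  moves=[
    [[2.5,3.02,0,0.12],[2.5,3.02,0,0.12],[2.5,3.02,0,0.12],[2.5,3.02,0,0.12],[2.5,3.02,0,0.12],[2.5,3.02,0,0.12],[2.5,3.02,0,0.12],[2.5,3.02,0,0.12],[2.5,3.02,0,0.12],[2.5,3.02,0,0.12]],
  ],
  grip=0,
  squeeze=40,
)

```text
t: 2.63
tool_pos: [0.4593, -0.2856, 0.2316]
tool_rot: [3.141, -0.04, 0.001]
contact_force: [0.2, -0.8, -0.6]
opening: 0.0852
```

Call:
step_arm(
  moves=[
    [[2.5,3.02,0,0.12],[2.5,3.02,0,0.12],[2.6,3.0,0,0.12],[0,0,-4,0],[0,0,-4,0],[0,0,-4,0],[0,0,-3,0],[0,0,0,0],[0,0,0,0]],
  ],
)

```text
t: 3.38
tool_pos: [0.5331, -0.1962, 0.0797]
tool_rot: [-3.097, -0.514, 0.005]
contact_force: [0.0, -0.8, 0.4]
opening: 0.0853
```

Run:
```python
from h import *
top=np.array([[95,78],[320,60],[324,238],[97,255]])/5.556+[129,175]
side=np.array([[105,155],[263,135],[298,272],[138,297]])/5.556+[204,108]
for c,p in(('top',top),('side',side)):
    w=np.array([at_z(c,q-.4,.004)[:2] for q in p])*1000; print(c,np.round(w,1).tolist(),w.mean(0))
    print(np.round([np.degrees(np.arctan2(*(w[(i+1)%4]-w[i])[::-1])) for i in range(4)],1),[round(np.linalg.norm(w[(i+1)%4]-w[i])) for i in range(4)])
im=cv2.imread('pics/t0.png')
m=hsvmask(im,(100,190,120),(125,255,255),(140,185,190,220)); print(rect('top',m,.044),m.sum()//255)
o=readout.get_obs();print(o['tool_pos'],o['tool_rot'],o['opening'],o['t'])
```

```text
top [[598.1, 243.8], [600.5, 143.6], [520.3, 143.7], [518.6, 243.1]] [559.4010577  193.57031746]
[-88.6 179.9  91.    0.5] [100, 80, 99, 80]
side [[517.8, 246.5], [599.8, 247.6], [601.8, 147.7], [522.3, 144.2]] [560.42281568 196.49832065]
[   0.7  -88.9 -177.4   92.5] [82, 100, 80, 102]Traceback (most recent call last):
  File "<stdin>", line 8, in <module>
  File "h.py", line 19, in rect
    p=max(cs,key=cv2.contourArea).reshape(-1,2)
      ~~~^^^^^^^^^^^^^^^^^^^^^^^^
ValueError: max() iterable argument is empty
```

Call:
step_arm(
  moves=[
    [[0.05,0,-2,0],[0,0,-2,0],[0,0,-1.4,0],[0,0,-1.4,0],[0,0,0,0],[0,0,0,0]],
  ],
)

```text
t: 3.88
tool_pos: [0.5364, -0.1978, 0.0158]
tool_rot: [3.097, 0.514, 0.004]
contact_force: [-0.3, 0.0, -0.1]
opening: 0.0856
```

Call:
step_arm(
  moves=[
    [[0,0,0,0],[0,0,0,0],[0,0,0,0],[0,0,0,0],[0,0,0,0],[0,0,0,0],[0,0,0,0],[0,0,0,0]],
  ],
  grip=1,
)

```text
t: 4.55
tool_pos: [0.5368, -0.198, 0.0163]
tool_rot: [3.096, 0.514, 0.006]
contact_force: [-0.8, 1.0, 6.7]
opening: 0.0654
```

Call:
step_arm(
  moves=[
    [[0,0,0,0],[0,0,0.3,0],[0,0,0.4,0],[0,0,0.4,0],[0,0,0.4,0],[0,0,0,0],[0,0,0,0]],
  ],
  squeeze=60,
)

```text
t: 5.13
tool_pos: [0.5349, -0.1969, 0.0286]
tool_rot: [3.099, 0.514, 0.001]
contact_force: [-0.3, 0.0, -1.3]
opening: 0.0643
```

Run:
```python
from h import *
a=snap('side','s2.png')
cv2.imwrite('pics/c2.png',cv2.resize(a[200:308,190:334],(800,600),interpolation=cv2.INTER_CUBIC))
```

```text
(no output)
```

View pics/c2.png

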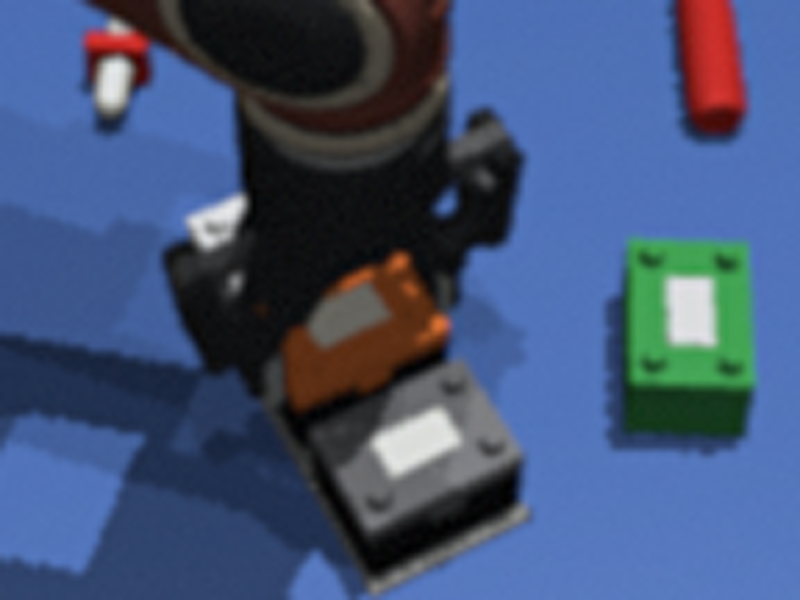

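The box is lifted level; in this crop the orange lid is at about (365,330) and the neighbours haven't moved. Next I carry it to the mat's middle, turning its length towards the carrier's y axis.

Call:
step_arm(
  moves=[
    [[0,0,1,0],[0,0,2,0],[0,0,2.5,0],[0,0,2.5,0],[0.5,1.8,0,0.11],[0.5,1.8,0,0.115],[0.5,1.8,0,0.115],[0.5,1.8,0,0.115],[0.5,1.8,0,0.115],[0.5,1.8,0,0.115]],
  ],
)

```text
t: 6.02
tool_pos: [0.5649, -0.088, 0.1088]
tool_rot: [2.742, 1.533, 0.0]
contact_force: [0.6, -0.2, -1.4]
opening: 0.0648
```

Call:
step_arm(
  moves=[
    [[0.5,1.8,0,0.115],[0.5,1.8,0,0.115],[0.5,1.8,0,0.115],[0.5,1.8,0,0.115],[0.5,1.7,0,0.115],[0,0,-2,0],[0,0,-2,0],[0,0,-2,0],[0,0,-1,0],[0,0,0,0]],
  ],
)

```text
t: 6.85
tool_pos: [0.5873, 0.0005, 0.0354]
tool_rot: [-2.198, -2.238, 0.006]
contact_force: [-0.6, -0.7, -2.4]
opening: 0.065
```

Call:
step_arm(
  moves=[
    [[0,0,0,0],[0,0,0,0],[0,0,-0.5,0],[0,0,-0.5,0],[0,0,-0.3,0],[0,0,0,0],[0,0,0,0],[0,0,0,0]],
  ],
)

```text
t: 7.52
tool_pos: [0.5898, 0.0001, 0.0253]
tool_rot: [2.201, 2.242, 0.0]
contact_force: [0.4, -0.5, -1.6]
opening: 0.065
```

Call:
step_arm(
  moves=[
    [[0,0,-0.5,0],[0,0,-0.4,0],[0,0,-0.1,0],[0,0,0,0],[0,0,0,0],[0,0,0,0]],
  ],
)

```text
t: 8.02
tool_pos: [0.5899, 0.0001, 0.0154]
tool_rot: [2.201, 2.241, 0.0]
contact_force: [0.4, -0.5, -2.0]
opening: 0.065
```

Call:
step_arm(
  moves=[
    [[0,0,-0.1,0],[0,0,-0.1,0],[0,0,-0.1,0],[0,0,0,0],[0,0,0,0]],
  ],
)

```text
t: 8.43
tool_pos: [0.59, 0.0001, 0.0126]
tool_rot: [2.201, 2.241, 0.0]
contact_force: [-0.1, 0.0, -0.5]
opening: 0.0648
```

Call:
step_arm(
  moves=[
    [[0,0,-0.05,0],[0,0,-0.05,0],[0,0,0,0],[0,0,0,0]],
  ],
)

```text
t: 8.77
tool_pos: [0.59, 0.0001, 0.0125]
tool_rot: [-2.201, -2.242, 0.0]
contact_force: [-3.8, -0.7, 5.9]
opening: 0.065
```

Call:
step_arm(
  moves=[
    [[0,0,0,0],[0,0,0,0],[0,0,0,0],[0,0,0,0],[0,0,0,0],[0,0,0,0]],
  ],
  grip=0,
)

```text
t: 9.27
tool_pos: [0.5898, 0.0002, 0.0111]
tool_rot: [-2.201, -2.242, 0.0]
contact_force: [0.7, 0.1, 0.4]
opening: 0.0852
```

Call:
step_arm(
  moves=[
    [[0,0,1,0],[0,0,2,0],[0,0,2.5,0],[0,0,2.5,0],[-3,0,0,0],[-4,0,1,0],[-4,0,1,0],[-4,0,1,0],[0,0,0,0],[0,0,0,0]],
  ],
)

```text
t: 10.1
tool_pos: [0.4389, 0.0002, 0.1228]
tool_rot: [2.199, 2.239, 0.004]
contact_force: [0.5, 0.1, 0.5]
opening: 0.0854
```

Run:
```python
from h import *
for c in('top','side'):
    a=snap(c,c+'3.png'); 
    x,y=proj(c,[.59,0,.04]); m=hsvmask(a,(5,150,60),(22,255,255),(x-40,y-40,x+40,y+40)); print(c,rect(c,m,.04),m.sum()//255,np.round([x,y]))
    for n,z in(('box_orange_mid',.02),('carrier_clips',.1055),('box_blue_mid',.024),('carrier_top_place',.064)):
        print(n,[np.round(np.append(at_z(c,r['at'],z)[:2]*1000,r['confidence']),2).tolist() for r in nets.pinpoint(c,n)[:2]])
A=[cv2.imread('pics/%s3.png'%c) for c in('top','side')]
g=lambda a,x,y:cv2.resize(a[y-38:y+37,x-50:x+50],(400,300),interpolation=cv2.INTER_CUBIC)
cv2.imwrite('pics/c3.png',np.vstack([np.hstack([A[0][:, :][0:0] if 0 else g(A[0],160,200),g(A[1],240,135)]),np.hstack([g(A[0],250,200),g(A[1],255,190)])]))
```

```text
top [584.5  -1.7  63.6  49.3  91. ] 405 [244. 183.]
box_orange_mid [[591.83, 2.27, 0.95], [573.39, -355.85, 0.8]]
carrier_clips [[561.49, 195.59, 0.7], [544.67, 190.42, 0.7]]
box_blue_mid [[563.96, 198.72, 0.79]]
carrier_top_place [[556.46, 195.71, 0.92]]
side [585.1  -4.   70.2  48.6  91.1] 326 [262. 190.]
box_orange_mid [[589.03, -6.86, 0.67], [568.25, -365.25, 0.58]]
carrier_clips [[567.41, 196.52, 0.83]]
box_blue_mid [[566.05, 194.81, 0.73]]
carrier_top_place [[559.2, 196.35, 0.57]]
```

View pics/c3.png

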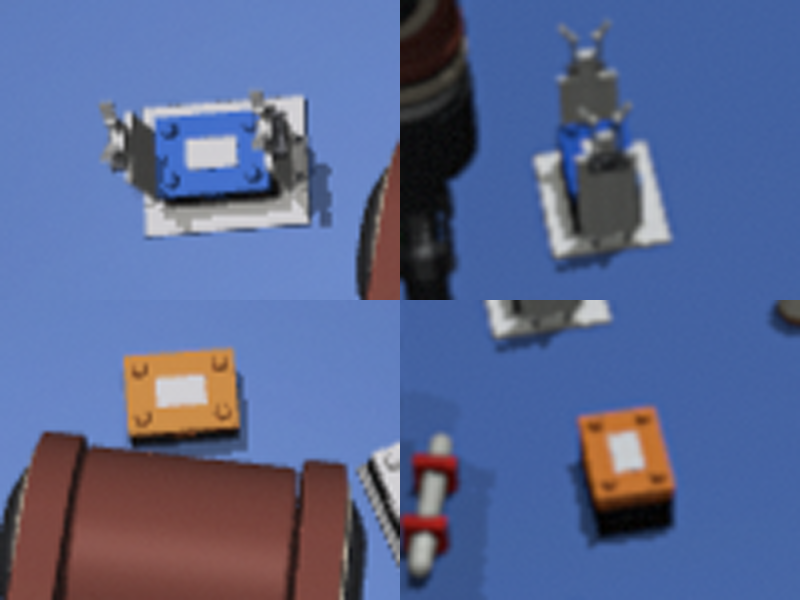

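The orange box stands flat on the mat, lid at about (245,184) in the top view, with length at about 91°. I'm turning a quarter turn for the side hold and comparing label centroids of the orange and blue lids.

Call:
step_arm(
  moves=[
    [[0,0,0,-0.121],[0,0,0,-0.121],[0,0,0,-0.121],[0,0,0,-0.121],[0,0,0,-0.121],[0,0,0,-0.121],[0,0,0,-0.121],[0,0,0,-0.121],[0,0,0,-0.121],[0,0,0,-0.121]],
  ],
)

```text
t: 11.43
tool_pos: [0.4399, 0.0001, 0.1211]
tool_rot: [-3.087, -0.583, 0.001]
contact_force: [-0.4, -0.3, -0.5]
opening: 0.0853
```

Call:
step_arm(
  moves=[
    [[0,0,0,-0.121],[0,0,0,-0.121],[0,0,0,-0.121],[4,0,0,0],[4,0,0,0],[4,0,0,0],[2.7,0,0,0],[0,0,0,0],[0,0,0,0]],
  ],
)

```text
t: 12.18
tool_pos: [0.5876, 0.0001, 0.1204]
tool_rot: [-3.141, -0.025, 0.003]
contact_force: [-0.6, -0.3, 0.2]
opening: 0.0855
```

Run:
```python
from h import *
a=cv2.imread('pics/top3.png')
for n,p,z in(('blue',(163,200),.044),('orange',(245,184),.04)):
    x,y=p; s=a[y-8:y+8,x-8:x+8]; h=cv2.cvtColor(s,cv2.COLOR_BGR2HSV)
    w=((h[...,1]<70)&(h[...,2]>110)).astype(np.uint8)
    k,l,st,ce=cv2.connectedComponentsWithStats(w); i=1+np.argmax(st[1:,4]); c=ce[i]+[x-8,y-8]
    print(n,st[i],c,at_z('top',c,z)*1000, rect('top',np.pad((l==i).astype(np.uint8)*255,((y-8,0),(x-8,0))),z))
print(cv2.cvtColor(a,cv2.COLOR_BGR2HSV)[[195,206,190],[155,165,120]])
o=readout.get_obs();print(o['tool_pos'],o['tool_rot'],o['t'])
```

```text
blue [ 2  4 12  8 90] [162.63333333 199.65555556] [559.65303961 194.01042466  44.        ] [560.1 194.3  26.6  16.8  86.7]
orange [ 2  5 13  8 92] [244.57608696 184.35869565] [586.3232601   -1.19334286  40.        ] [585.9  -2.2  28.8  17.2  86.7]
[[111 171 203]
 [111 169 204]
 [110 123 191]]
[5.87627424e-01 1.33326646e-04 1.20421799e-01] [-3.14129766e+00 -2.54817341e-02  2.81811939e-03] 12.1833
```

Call:
step_arm(
  moves=[
    [[0,0,-3,0],[0,0,-3,0],[0,0,-2.5,0],[0,0,-1.3,0],[0,0,-1,0],[0,0,0,0],[0,0,0,0],[0,0,0,0]],
  ],
)

```text
t: 12.85
tool_pos: [0.5882, -0.0, 0.0152]
tool_rot: [3.141, 0.025, 0.005]
contact_force: [-0.1, 0.5, -0.1]
opening: 0.0854
```

Call:
step_arm(
  moves=[
    [[0,0,0,0],[0,0,0,0],[0,0,0,0],[0,0,0,0],[0,0,0,0],[0,0,0,0],[0,0,0,0],[0,0,0,0],[0,0,0,0],[0,0,0,0]],
  ],
  grip=1,
)

```text
t: 13.68
tool_pos: [0.5878, 0.0, 0.0146]
tool_rot: [3.141, 0.025, 0.003]
contact_force: [-1.5, 0.1, 5.5]
opening: 0.0466
```

Call:
step_arm(
  moves=[
    [[0,0,0.3,0],[0,0,0.7,0],[0,0,2,0],[0,0,3,0],[0,0,3,0],[0,0,3,0],[0,0,0,0],[0,0,0,0],[0,0,0,0]],
  ],
)

```text
t: 14.43
tool_pos: [0.5859, 0.0003, 0.1322]
tool_rot: [-3.141, -0.025, 0.003]
contact_force: [-0.5, -0.1, -3.2]
opening: 0.0467
```

Call:
step_arm(
  moves=[
    [[0,0,3,0],[-0.4,3,0,0],[-0.4,3.2,0,0],[-0.4,3.2,0,0],[-0.4,3.2,0,0],[-0.4,3.2,0,0],[-0.5,3.65,0,0.005],[0,0,0,0],[0,0,0,0],[0,0,0,0]],
  ],
)

```text
t: 15.27
tool_pos: [0.5606, 0.1942, 0.161]
tool_rot: [3.14, 0.034, -0.006]
contact_force: [-0.8, 0.2, -1.7]
opening: 0.0471
```

Run:
```python
from h import *
A=[snap(c,c+'4.png') for c in('top','side')]
g=lambda a,x,y:cv2.resize(a[y-38:y+37,x-50:x+50],(400,300),interpolation=cv2.INTER_CUBIC)
cv2.imwrite('pics/c4.png',np.hstack([g(A[0],160,200),g(A[1],240,125)]))
o=readout.get_obs();print(o['tool_pos'],o['tool_rot'],o['t'])
for c in('top','side'):
    for n,z in(('box_orange_mid',o['tool_pos'][2]+.0055),('box_blue_mid',.024),('carrier_clips',.1055),('carrier_top_place',.064)):
        print(c,n,[np.round(np.append(at_z(c,r['at'],z)[:2]*1000,r['confidence']),2).tolist() for r in nets.pinpoint(c,n)[:2]])
```

```text
[0.56137389 0.19345453 0.16196331] [ 3.14066851  0.03088116 -0.00344039] 15.3667
top box_orange_mid [[546.43, -306.69, 0.97], [617.88, -174.78, 0.88]]
top box_blue_mid [[560.15, 192.5, 0.66]]
top carrier_clips [[550.58, 179.52, 0.16]]
top carrier_top_place [[556.79, 197.32, 0.78], [543.35, -238.83, 0.46]]
side box_orange_mid [[560.15, -420.05, 0.73], [640.49, -288.89, 0.71]]
side box_blue_mid [[574.36, 204.24, 0.52]]
side carrier_clips [[565.47, 192.08, 0.55]]
side carrier_top_place [[557.87, 192.6, 0.85], [468.48, -39.81, 0.58]]
```

View pics/c4.png

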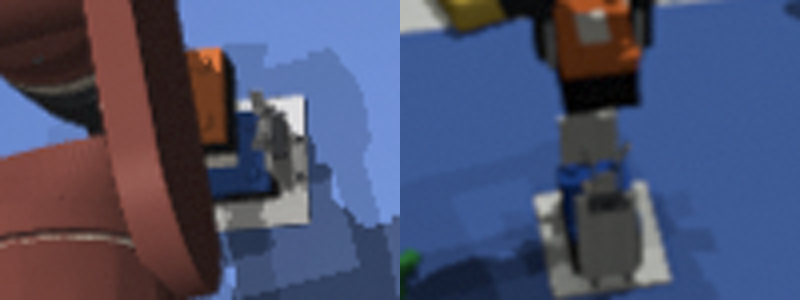

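Run:
```python
from h import *
o=readout.get_obs();T=o['tool_pos'];print(T)
for c,ps,ox,oy,z in(('side',[(168,108),(240,103)],190,87,T[2]-.0146),('top',[(225,50),(236,145)],110,162,T[2]+.0254),
  ('side blueplate',[(136,195),(246,179),(270,280),(155,294)],190,87,.004),('side post top front -y',[(187,195),(240,193)],190,87,.104)):
    w=[at_z(c.split()[0],(ox+x/4-.4,oy+y/4-.4),z)[:2]*1000 for x,y in ps]; print(c,np.round(w,1).tolist(),np.round(np.mean(w,0),1))
print('expected -y end mid', T[0]*1000+33*.016, T[1]*1000-33)
```

```text
[0.56197009 0.19428513 0.1634483 ]
side [[541.0, 166.6], [586.0, 163.6]] [563.5 165.1]
top [[582.5, 156.9], [532.7, 151.9]] [557.6 154.4]
side blueplate [[521.0, 246.6], [600.6, 249.8], [601.4, 147.6], [522.5, 147.7]] [561.4 197.9]
side post top front -y [[546.8, 134.2], [580.0, 130.3]] [563.4 132.2]
expected -y end mid 562.4980919357585 161.2851328983624
```

Call:
step_arm(
  moves=[
    [[-0.1,0.07,0,0],[0,0,0,0],[0,0,-1.5,0],[0,0,-1.5,0],[0,0,-1,0],[0,0,0,0],[0,0,0,0],[0,0,0,0],[0,0,0,0],[0,0,0,0]],
  ],
)

```text
t: 16.6
tool_pos: [0.5615, 0.1955, 0.1245]
tool_rot: [-3.141, -0.033, -0.003]
contact_force: [-0.2, 1.2, -0.8]
opening: 0.0469
```

Call:
step_arm(
  moves=[
    [[0,0,-1,0],[0,0,-1,0],[0,0,-1,0],[0,0,-1,0],[0,0,-0.8,0],[0,0,0,0],[0,0,0,0],[0,0,0,0],[0,0,0,0]],
  ],
)

```text
t: 17.35
tool_pos: [0.5614, 0.1955, 0.0761]
tool_rot: [-3.141, -0.033, -0.002]
contact_force: [-0.1, -0.2, -1.7]
opening: 0.0468
```

Call:
step_arm(
  moves=[
    [[-0.04,-0.04,-0.5,0],[0,0,-0.3,0],[0,0,-0.2,0],[0,0,-0.2,0],[0,0,-0.1,0],[0,0,0,0],[0,0,0,0]],
  ],
)

```text
t: 17.93
tool_pos: [0.5604, 0.195, 0.0622]
tool_rot: [3.141, 0.033, -0.0]
contact_force: [0.3, 0.2, -1.5]
opening: 0.0471
```

Call:
step_arm(
  moves=[
    [[0,0,-0.1,0],[0,0,-0.1,0],[0,0,-0.1,0],[0,0,0,0],[0,0,0,0]],
  ],
)

```text
t: 18.35
tool_pos: [0.5603, 0.1949, 0.0592]
tool_rot: [3.141, 0.033, -0.0]
contact_force: [-0.0, 0.8, -1.6]
opening: 0.0472
```

Call:
step_arm(
  moves=[
    [[0,0,-0.05,0],[0,0,-0.05,0],[0,0,-0.05,0],[0,0,0,0],[0,0,0,0]],
  ],
)

```text
t: 18.77
tool_pos: [0.5606, 0.195, 0.0586]
tool_rot: [3.141, 0.033, 0.0]
contact_force: [-2.3, -1.0, 5.3]
opening: 0.0467
```

Call:
step_arm(
  moves=[
    [[0,0,0,0],[0,0,0,0],[0,0,0,0],[0,0,0,0],[0,0,0,0],[0,0,0,0],[0,0,0,0]],
  ],
  grip=0,
)

```text
t: 19.35
tool_pos: [0.5604, 0.195, 0.0577]
tool_rot: [-3.141, -0.033, 0.0]
contact_force: [0.4, -0.1, -1.0]
opening: 0.0853
```

Call:
step_arm(
  moves=[
    [[0,0,0.5,0],[0,0,1,0],[0,0,2,0],[0,0,3,0],[0,0,3,0],[0,0,3,0],[-1.2,-3.2,0,0],[-1.5,-3.2,0,0],[-1.5,-3.2,0,0],[-1.5,-3.2,0,0]],
  ],
)

```text
t: 20.18
tool_pos: [0.503, 0.066, 0.1843]
tool_rot: [3.141, 0.035, 0.003]
contact_force: [0.7, -0.6, -0.6]
opening: 0.0854
```

Call:
step_arm(
  moves=[
    [[-1.5,-3.2,0,-0.11],[-1.5,-3.2,0,-0.12],[0,0,0,0],[0,0,0,0],[0,0,0,0]],
  ],
)

```text
t: 20.6
tool_pos: [0.4738, 0.003, 0.1838]
tool_rot: [-3.124, 0.327, -0.003]
contact_force: [0.9, 1.0, 0.0]
opening: 0.0854
```

Run:
```python
from h import *
A=[snap(c,c+'5.png') for c in('top','side')]
g=lambda a,x,y:cv2.resize(a[y-38:y+37,x-50:x+50],(400,300),interpolation=cv2.INTER_CUBIC)
cv2.imwrite('pics/c5.png',np.vstack([np.hstack([g(A[0],160,200),g(A[1],240,125)]),np.hstack([g(A[0],248,238),g(A[1],213,203)])]))
o=readout.get_obs();print(o['tool_pos'],o['tool_rot'],o['opening'],o['t'])
for c,p,a in(('side',(213,203),A[1]),):
    m=hsvmask(a,(0,150,80),(8,255,255),(p[0]-25,p[1]-25,p[0]+25,p[1]+25)); 
    k,l,st,ce=cv2.connectedComponentsWithStats(m)
    for i in range(1,k):
        if st[i,4]>8: print(c,st[i],at_z(c,ce[i],.018)*1000)
m=hsvmask(cv2.imread('pics/t0.png'),(0,150,80),(8,255,255),(222,215,272,255));k,l,st,ce=cv2.connectedComponentsWithStats(m)
for i in range(1,k):print('top',st[i],at_z('top',ce[i],.022)*1000)
```

```text
[0.47391496 0.00370634 0.18338103] [-3.12449801e+00  3.24959194e-01 -1.25991797e-03] 0.08573103259521789 20.7
side [209 191   9   4  22] [470.53031858  29.68766547  18.        ]
side [206 207   9   2  15] [457.91802592 -16.5451814   18.        ]
top [236 229   4  12  36] [469.34950579  22.34734036  22.        ]
top [256 233   4  11  34] [458.65193802 -24.37075411  22.        ]
```

View pics/c5.png

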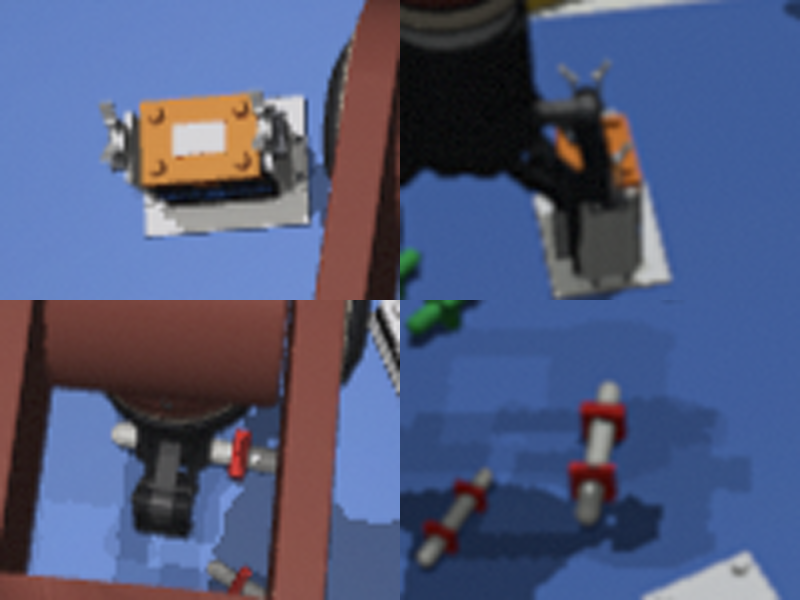

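Orange box sits in the carrier (top crop (200,140), lid level). The bar's blocks are at (585,420) and (593,480) in the side crop. Bar is at about (464.5,0) mm, yaw −0.22. Descending with half-open fingers.

Call:
step_arm(
  moves=[
    [[-0.95,-0.35,0,-0.013],[0,0,-4,0],[0,0,-4,0],[0,0,-3,0],[0,0,-2,0],[0,0,-1,0],[0,0,-1,0],[0,0,0,0],[0,0,0,0],[0,0,0,0]],
  ],
  grip=0.5,
)

```text
t: 21.53
tool_pos: [0.4654, -0.0006, 0.0345]
tool_rot: [3.122, -0.347, 0.005]
contact_force: [0.2, -0.6, 0.1]
opening: 0.0428
```

Call:
step_arm(
  moves=[
    [[0,0,-0.5,0],[0,0,-0.5,0],[0,0,0,0],[0,0,0,0],[0,0,0,0]],
  ],
)

```text
t: 21.95
tool_pos: [0.4639, -0.0006, 0.0228]
tool_rot: [-3.122, 0.348, 0.0]
contact_force: [-0.0, -0.1, 0.2]
opening: 0.0431
```

Call:
step_arm(
  moves=[
    [[0,0,-0.7,0],[0,0,-0.6,0],[0,0,-0.5,0],[0,0,0,0],[0,0,0,0],[0,0,0,0]],
  ],
)

```text
t: 22.45
tool_pos: [0.4639, -0.0006, 0.0047]
tool_rot: [3.122, -0.348, -0.0]
contact_force: [1.0, -0.2, 0.1]
opening: 0.0425
```

Call:
step_arm(
  moves=[
    [[0,0,0,0],[0,0,0,0],[0,0,0,0],[0,0,0,0],[0,0,0,0],[0,0,0,0],[0,0,0,0],[0,0,0,0]],
  ],
  grip=1,
  squeeze=60,
)

```text
t: 23.12
tool_pos: [0.4644, -0.0006, 0.0053]
tool_rot: [3.122, -0.348, 0.002]
contact_force: [-1.3, -0.5, 5.2]
opening: 0.0115
```

Call:
step_arm(
  moves=[
    [[0,0,0,0],[0,0,0,0],[0,0,-0.1,0],[0,0,-0.1,0],[0,0,-0.1,0],[0,0,-0.05,0],[0,0,0,0],[0,0,0,0]],
  ],
  grip=0.6,
)

```text
t: 23.78
tool_pos: [0.4638, -0.0005, 0.0012]
tool_rot: [-3.122, 0.348, 0.0]
contact_force: [0.0, 1.6, 0.2]
opening: 0.0341
```

Call:
step_arm(
  moves=[
    [[0,0,0,0],[0,0,0,0],[0,0,0,0],[0,0,0,0],[0,0,0,0],[0,0,0,0],[0,0,0,0],[0,0,0,0]],
  ],
  grip=1,
)

```text
t: 24.45
tool_pos: [0.4642, -0.0006, 0.0015]
tool_rot: [3.122, -0.348, 0.001]
contact_force: [0.1, -0.3, 2.1]
opening: 0.0118
```

Call:
step_arm(
  moves=[
    [[0,0,1,0],[0,0,2.5,0],[0,0,3.3,0],[0,0,3.3,0],[0,0,3.3,0],[0,0,3.3,0],[0,0,0,0],[0,0,0,0],[0,0,0,0]],
  ],
)

```text
t: 25.2
tool_pos: [0.4633, -0.0004, 0.1677]
tool_rot: [-3.122, 0.348, 0.002]
contact_force: [0.9, 0.5, -0.9]
opening: 0.012
```

Call:
step_arm(
  moves=[
    [[1.6,3.26,0,0.0405],[1.6,3.26,0,0.0405],[1.6,3.26,0,0.0405],[1.6,3.26,0,0.0405],[1.6,3.26,0,0.0405],[1.65,3.26,0,0.0405],[0,0,0,0],[0,0,0,0],[0,0,0,0],[0,0,0,0]],
  ],
)

```text
t: 26.03
tool_pos: [0.5593, 0.1941, 0.1668]
tool_rot: [3.141, 0.031, -0.004]
contact_force: [-0.4, -0.1, -0.6]
opening: 0.0117
```

Run:
```python
from h import *
A=[snap(c,c+'6.png') for c in('top','side')]
g=lambda a,x,y:cv2.resize(a[y-38:y+37,x-50:x+50],(400,300),interpolation=cv2.INTER_CUBIC)
cv2.imwrite('pics/c6.png',np.hstack([g(A[0],160,200),g(A[1],240,125)]))
o=readout.get_obs();print(o['tool_pos'],o['tool_rot'],o['opening'],o['t'])
```

```text
[0.55979674 0.19398016 0.16776352] [ 3.14112663e+00  3.06907947e-02 -1.58910963e-03] 0.011530050798300665 26.1333
```

View pics/c6.png

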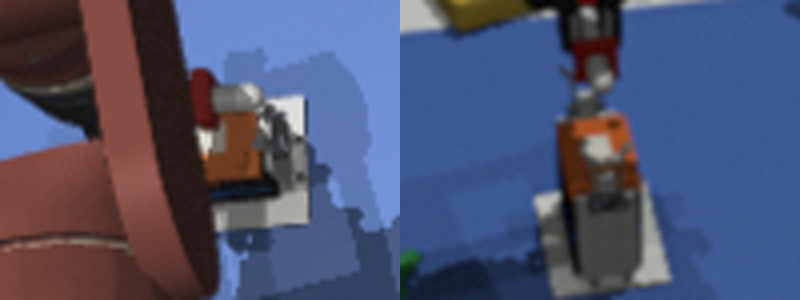

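Bar held level above the clips, −y end at about (600,78) in the side crop. Lowering to just above the lead-ins.

Call:
step_arm(
  moves=[
    [[0.07,0.1,0,0],[0,0,-1.5,0],[0,0,-1.5,0],[0,0,-1.2,0],[0,0,-0.8,0],[0,0,0,0],[0,0,0,0],[0,0,0,0]],
  ],
)

```text
t: 26.8
tool_pos: [0.5616, 0.1961, 0.1191]
tool_rot: [-3.141, -0.033, -0.002]
contact_force: [-1.1, 0.0, -0.7]
opening: 0.0117
```

Call:
step_arm(
  moves=[
    [[0,0,-0.2,0],[0,0,-0.2,0],[0,0,-0.2,0],[0,0,-0.2,0],[0,0,0,0],[0,0,0,0],[0,0,0,0]],
  ],
  squeeze=100,
)

```text
t: 27.38
tool_pos: [0.5611, 0.1961, 0.1103]
tool_rot: [3.141, 0.033, -0.0]
contact_force: [-1.0, -0.3, 0.3]
opening: 0.0102
```

Call:
step_arm(
  moves=[
    [[-0.03,-0.1,-0.2,0],[0,0,-0.2,0],[0,0,-0.2,0],[0,0,0,0],[0,0,0,0],[0,0,0,0]],
  ],
)

```text
t: 27.88
tool_pos: [0.5606, 0.195, 0.1041]
tool_rot: [3.141, 0.033, -0.001]
contact_force: [0.1, 0.3, -1.3]
opening: 0.0104
```

Call:
step_arm(
  moves=[
    [[0,0,-0.2,0],[0,0,-0.2,0],[0,0,-0.2,0],[0,0,0,0],[0,0,0,0],[0,0,0,0]],
  ],
)

```text
t: 28.38
tool_pos: [0.5606, 0.195, 0.098]
tool_rot: [3.141, 0.033, -0.001]
contact_force: [-1.2, 0.9, -1.0]
opening: 0.0103
```

Call:
step_arm(
  moves=[
    [[0,0,-0.2,0],[0,0,-0.2,0],[0,0,-0.1,0],[0,0,0,0],[0,0,0,0],[0,0,0,0]],
  ],
)

```text
t: 28.88
tool_pos: [0.5606, 0.195, 0.0931]
tool_rot: [3.141, 0.033, -0.001]
contact_force: [-2.1, -0.6, 0.2]
opening: 0.0107
```

Call:
step_arm(
  moves=[
    [[0,0,-0.05,0],[0,0,-0.05,0],[0,0,0,0],[0,0,0,0],[0,0,0,0]],
  ],
)

```text
t: 29.3
tool_pos: [0.5608, 0.1951, 0.0931]
tool_rot: [3.141, 0.033, -0.0]
contact_force: [-5.2, -1.3, 5.4]
opening: 0.0105
```

Run:
```python
from h import *
a=snap('side','side7.png')
cv2.imwrite('pics/c7.png',cv2.resize(a[90:165,190:290],(800,600),interpolation=cv2.INTER_CUBIC))
o=readout.get_obs();print(o['tool_pos'],o['contact_force'],o['t'])
```

```text
[0.56084436 0.19505751 0.09307044] [-4.58935874 -0.60020915  5.5743292 ] 29.35
```

View pics/c7.png

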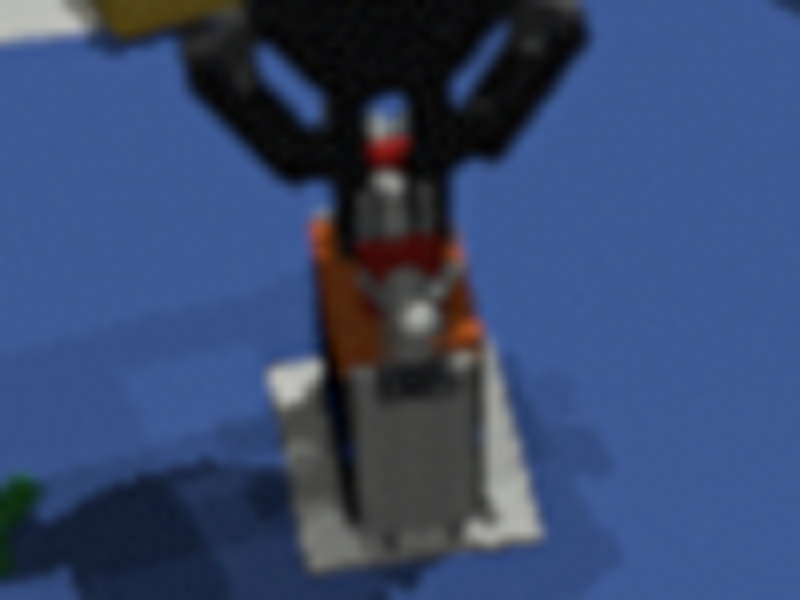

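The rod's end sits in the clip at (418,315), with the clip arms around it; the press stops at exactly the expected height with 5 N. Releasing.

Call:
step_arm(
  moves=[
    [[0,0,0,0],[0,0,0,0],[0,0,0,0],[0,0,0,0],[0,0,0,0],[0,0,0,0]],
  ],
  grip=0.5,
)

```text
t: 29.85
tool_pos: [0.5609, 0.1951, 0.0922]
tool_rot: [-3.141, -0.033, -0.0]
contact_force: [-0.0, -1.2, -0.2]
opening: 0.0429
```

Call:
step_arm(
  moves=[
    [[0,0,0.5,0],[0,0,1,0],[0,0,2,0],[0,0,3,0],[0,0,3,0],[-2,-3,0,0],[-2,-3,0,0],[-2,-3,0,0],[-2,-3,0,0],[-2,-3,0,0]],
  ],
)

```text
t: 30.68
tool_pos: [0.4601, 0.044, 0.1885]
tool_rot: [3.141, 0.034, 0.003]
contact_force: [1.0, -0.0, -0.5]
opening: 0.0423
```

Call:
step_arm(
  moves=[
    [[-1,-3,0,0],[-1,-3,0,0],[-1,-3,0,0],[-1,-3,0,0],[0,-3,0,0],[0,0,0,0],[0,0,0,0]],
  ],
)

```text
t: 31.27
tool_pos: [0.4209, -0.106, 0.1884]
tool_rot: [3.141, 0.028, 0.002]
contact_force: [0.0, 0.3, -0.3]
opening: 0.0427
```

Run:
```python
from h import *
A=[snap(c,c+'8.png') for c in('top','side')]
g=lambda a,x,y:cv2.resize(a[y-38:y+37,x-50:x+50],(400,300),interpolation=cv2.INTER_CUBIC)
cv2.imwrite('pics/c8.png',np.vstack([np.hstack([g(A[0],160,200),g(A[1],240,125)]),np.hstack([cv2.resize(x,(400,300)) for x in A])]))
o=readout.get_obs();print(o['tool_pos'],o['contact_force'],o['t'])
for c in('top','side'):
  for n,z in(('bar_mid',.1055),('carrier_clips',.1055),('box_orange_mid',.064)):
    print(c,n,[np.round(np.append(at_z(c,r['at'],z)[:2]*1000,r['confidence']),2).tolist() for r in nets.pinpoint(c,n)[:3]])
```

```text
[ 0.42102656 -0.10450991  0.18791672] [-0.02865611 -0.03371223  0.02224364] 31.3667
top bar_mid [[389.84, 140.22, 0.76], [560.45, 197.15, 0.69], [369.79, -30.69, 0.38]]
top carrier_clips [[566.33, 204.44, 0.79]]
top box_orange_mid [[648.87, -196.12, 0.92], [569.23, -348.31, 0.77], [563.03, 198.89, 0.56]]
side bar_mid [[387.08, -94.78, 0.75], [564.75, 192.6, 0.49]]
side carrier_clips [[566.79, 195.83, 0.64]]
side box_orange_mid [[560.1, 196.99, 0.74], [667.08, -226.2, 0.59], [569.64, -378.07, 0.57]]
```

View pics/c8.png

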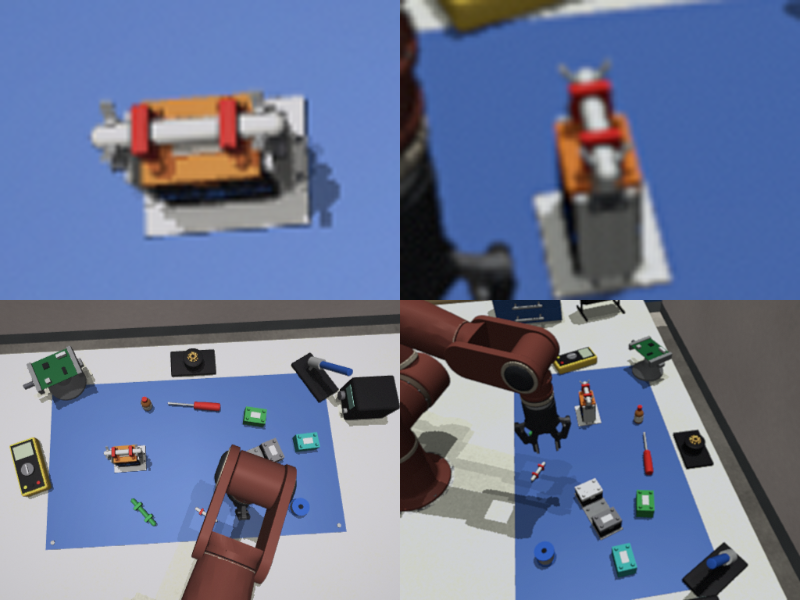

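The bar lies level in both clips (top crop (188,132)) with the orange box under it, and everything else is where it was. Handing in.

```bash
python3 -c "
from station import ctrl
print(ctrl.finish_job())"
```

```text
the job is handed in; nothing more can be done
None
```

I handed the job in at about 31 s of the 72 s allowed; the interface reports no verdict.

- **Orange box:** I lifted it by its ends off the dock's middle place and set it upright on the mat. I let go, took it again by its sides and stacked it on the blue-lidded box. On the blue box the tool stopped at 58.6 mm, exactly the height expected for a seated box.
- **Bar:** I took the larger bar with red blocks, pressed it down into both clips and released it. It stopped at the height expected for a seated bar (tool at 93.1 mm), pushing back with about 5 N. The snap itself, given as 5 to 12 N, did not show in the force readings, which come only at the end of each call.
- **Last checks:** The final pictures show the bar level in both clips over the seated box. The arm is clear, and I saw nothing else displaced, though the arm hid part of the dock in the top view.
- **Disagreements:** The networks' points for bar, clips and box scattered by up to about 10 mm between views. I relied on the tool's own positions instead. The gripper showed about 11.5 mm on the 14 mm rod, and the same again after I re-gripped lower, so I took it as an offset in the reading.

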